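# Swap three reagent bottles round their risers until all caps are level

## Task

The three reagent bottles each stand on the wrong round riser. Swap them round so that the tall bottle stands on the low riser, the middle-sized bottle on the middle riser and the short bottle on the high riser, each upright and centred, so that all three caps come level for the capping head; the cork mat is free for parking a bottle on the way. Keep the bottles upright all the time, and leave the beaker and the timer where they are.

Things in the scene. Friction and masses are not known exactly. Their poses are not given: they have to be found in the camera images.
- tall_bottle: The largest loose reagent bottle: clear round body 69 mm in diameter, 150 mm high over all, round screw cap 43 mm in diameter over its top 24 mm (shoulder below it slopes outward); about 0.3 kg. Closed and solid. Origin at the centre of its underside, z up. At the start it stands on the high riser. (Two bottles like it at the very back of the worktop are fixed and no part of the job.)
- middle_bottle: The middle-sized loose reagent bottle: round body 56 mm in diameter, 118 mm high over all, round screw cap 35 mm in diameter over its top 20 mm (shoulder below it slopes outward); about 0.2 kg. Closed and solid. Origin at the centre of its underside, z up. At the start it stands on the low riser.
- short_bottle: The smallest loose reagent bottle: round body 38 mm in diameter, 75 mm high over all, round screw cap 24 mm in diameter over its top 12 mm, a rounded shoulder below it; the lower 40 mm of the body are straight-sided, the best place to grip; about 0.08 kg. Closed and solid. Origin at the centre of its underside, z up. At the start it stands on the middle riser.
- low_riser: The low riser: a fixed aluminium disc 120 mm in diameter and 10 mm high with a flat grey plastic top. Origin at the centre of its underside, on the worktop; its top lies 10 mm above.
- middle_riser: The middle riser: a fixed aluminium spool 108 mm in diameter and 42 mm high with a flat grey plastic top. Origin at the centre of its underside, on the worktop; its top lies 42 mm above.
- high_riser: The high riser: a fixed aluminium spool 96 mm in diameter and 85 mm high with a flat grey plastic top. Origin at the centre of its underside, on the worktop; its top lies 85 mm above.
- mat: A fixed round cork mat, 100 mm in diameter, 4 mm thick, flat, empty at the start: a free parking place for one bottle. Origin at the centre of its underside, on the worktop.
- beaker: Bystander: a loose clear plastic beaker, 50 mm in diameter, 70 mm high, standing on the worktop. Origin at the centre of its underside.
- timer: Bystander: a loose white bench timer, 62 x 66 x 20 mm, lying on the worktop. Origin at the centre of its underside.
Not all that is in view belongs to the job. Leave any red or yellow look-alike of the middle_bottle alone.

How it is judged:
At the end, for the whole second after the job is handed in: The tall bottle stands on the low riser, the middle-sized bottle on the middle riser and the short bottle on the high riser, each with its axis within 12 mm of the riser's centre, its underside on the riser's top (within 4 mm), upright within 0.1 rad, released and at rest (horizontal distance between tall_bottle and low_riser below 0.012 m and horizontal distance between middle_bottle and middle_riser below 0.012 m and horizontal distance between short_bottle and high_riser below 0.012 m and z of tall_bottle in the frame of low_riser between 0.006 and 0.014 m and z of middle_bottle in the frame of middle_riser between 0.038 and 0.046 m and z of short_bottle in the frame of high_riser between 0.081 and 0.089 m and angle between each of tall_bottle, middle_bottle, short_bottle's own z axis and vertical below 0.1 rad and linear speed of each of tall_bottle, middle_bottle, short_bottle below 0.02 m/s); the robot touches nothing.
It fails at once if a bottle is tipped by more than 0.5 rad (angle between any of tall_bottle, middle_bottle, short_bottle's own z axis and vertical above 0.5 rad).
It fails at once if the beaker or the timer is moved by more than 20 mm (distance of any of beaker, timer from where it was at the start of the episode above 0.02 m).
It also fails if it takes over 83 s, if anything falls off the work surface, if the arm or the gripper's body presses on something with over 40 N, if the wrist force passes 120 N, or if a joint passes its speed limit or range.

## Robot

A 6-joint arm with a two-finger parallel gripper is mounted at the origin on a cart in front of the work surface, level with it; the furniture and walls round the work are solid. World frame = base frame: x ahead of the robot, y to its left, z up, the work surface at z = 0. Lengths are in m, angles in rad, forces in N, time in s.
With the tool pointing down it reaches from about 0.225 to 0.875 m from the base axis. Payload 3.4 kg.
Tool frame: the origin (TCP) lies on the centre line of the jaws, within the pads' length; the fingertips stand 17 mm ahead of it and the grasp point (between the pads) lies 2 mm behind it; z points along the fingers, y is the line along which they close (so a half turn about z gives the same grasp; the last joint's range is limited). The gripper opens to 85 mm and grips with 20 to 120 N. Pads are 22 mm wide; open, the fingers measure 114 mm over their backs; the gripper's body (76 mm by 85 mm) begins 54 mm behind the grasp point. The pads swing forward as they close: fully open they stand 13 mm farther back than shut.
Start: joints at [1.091, 0.276, 1.505, -0, 1.361, -0.121], TCP at [0.202, 0.538, 0.248] pointing down, gripper open.
Joint ranges: [-2.89, 2.89], [-0.75, 2.08], [0.22, 2.7], [-1.18, 4.32], [0.11, 2.71], [-2.7, 2.7]. Speed limits (rad/s): [2.57, 2.57, 3.14, 3.14, 3.14, 3.14].

## Interface

Orientations are given as a unit quaternion [w, x, y, z].
In Python, from rig import manip gives the robot as it stands.
- The arm moves only by the tool move_arm, never from a script. Its argument "steps" is one flat list of numbers, 7 for each row, row after row: the turn, a rotation vector about the world's x, y, z normalised to -1 to 1, where 1 is 360 degrees, then the shift along the world's x, y, z normalised to -1 to 1, where 1 is 1 m, then the opening, from -1 (shut) to 1 (fully open). A call has exactly 10 rows; each row is the pose to reach, as a shift and turn from the pose commanded when the call began, turning the shorter way round; what a row does not reach only later rows make up. A row lasts 1/10 s, in which the tool goes at most 50 mm and 8.59 degrees, less where a joint would pass 70% of its speed; a pose out of reach is approached as far as the arm can. A call with a number of a shift or a turn outside -1 to 1 is refused whole. A call with a gripper value outside its range is refused whole. The fingers move at their own pace and stop on an object; "squeeze" is the grip in N (left out, the last holds). Time passes only in rows, so rows that repeat a pose let the fingers close, or fill a call up. It gives the time, the measured TCP pose, the force, the opening and the grip force at its end, in the units of the state.
- manip.get_state(): the state, without advancing time (a new reading comes with each control period).
- manip.get_image(name): name is "scene" or "top" or "wrist"; returns a dict with "pixels" (420x560x3 uint8, blue, green, red), "fx", "fy", "cx", "cy" (pixels), "D" ([k1, k2, p1, p2, k3] as OpenCV has them; the pictures are not rectified), "R" (3x3) and "t" (3): a world point X has camera coordinates R X + t. Camera axes: x right, y down, z forward; pixel columns grow to the right and rows downward; lengths in m; the calibration is good to about 2 mm. A picture is of the moment at which its call begins. There is no depth.
- manip.sign_off(): hands the job in; it is judged then, once.
The state is a dict: "clock": time; "qpos": joint angles; "qd": joint speeds; "effort": joint torques, N m; "position": TCP position; "ee_rot": TCP orientation; "contact_force": force on the tool from outside, world axes, zero at the start; "moment": the same for the moment, N m; "width": finger opening in m; "gripper_force": force on a finger pad.
Only numpy, scipy, OpenCV 4.12 (cv2) and the standard library are available. Lean on these libraries where they do the work, as an engineer would, in place of code of your own. Each camera call takes 0.05 s, during which the arm holds its last target. There are 200 camera calls.

## Working session

There is one attempt and no reset: what is moved stays moved. The work goes in short steps, Python scripts to look and compute and a tool call to move; the robot and the scene stay as the last step left them, time stands still between calls to the robot, and variables do not carry over. Pictures are saved under pics/ and viewed, at most 14 in all, crops included, and the job is handed in when it is done.

Besides the shell and the picture viewer there is one more tool, called after "Request:" as name(argument=value, ...) on one line, values as JSON. move_arm: Moves the arm, as the interface text tells. Scaled input: -1 to 1 covers 1 m each way for a shift and 360 degrees each way for a turn. Its arguments: {"type":"object","properties":{"steps":{"type":"array"},"squeeze":{"type":"number"}},"required":["steps"]}

```bash
mkdir -p pics; cat > h.py <<'E'
from rig import manip
import numpy as np, cv2
def shot(n,f=None):
    im=manip.get_image(n)
    if f: cv2.imwrite('pics/'+f,im['pixels'])
    return im
def K(im): return np.array([[im['fx'],0,im['cx']],[0,im['fy'],im['cy']],[0,0,1.]])
def ray(im,uv,z):
    p=cv2.undistortPoints(np.array([[uv]],float),K(im),np.array(im['D'],float))[0,0]
    R=np.array(im['R']);t=np.array(im['t']);c=-R.T@t;d=R.T@np.array([p[0],p[1],1]);return c+d*(z-c[2])/d[2]
def proj(im,X):
    R=np.array(im['R']);return cv2.projectPoints(np.array([X],float),cv2.Rodrigues(R)[0],np.array(im['t'],float),K(im),np.array(im['D'],float))[0].ravel()
E
python3 - <<'E'
from h import *
for n in('scene','top'):
    im=shot(n,n+'1.png');print(n,im['fx'],-np.array(im['R']).T@np.array(im['t']))
print(manip.get_state())
E
```

```text
scene 388.7956505309208 [ 0.18426438 -0.4489159   0.75258263]
top 407.58361186262414 [0.38737335 0.03330367 1.10138507]
{'clock': 0.1, 'qpos': array([ 1.09097351e+00,  2.76519877e-01,  1.50602791e+00, -2.48899031e-05,
        1.36069471e+00, -1.20975974e-01]), 'qd': array([ 0.00033977, -0.00190238, -0.00181589, -0.00144267,  0.00065312,
       -0.00079276]), 'effort': array([ 1.69413532e-03, -4.17698801e+01, -2.46404600e+01, -1.84362702e-04,
        5.84978086e-03,  2.68296668e-05]), 'position': array([0.2017262 , 0.53796863, 0.24752444]), 'ee_rot': array([-2.32471475e-04,  1.78459654e-01,  9.83946884e-01, -7.91580903e-04]), 'contact_force': array([ 1.82696812, -0.21818065, -0.41964861]), 'moment': array([-0.04240217, -0.05331965,  0.02451188]), 'gripper_force': 0.0, 'width': 0.08578184047575065}
```

View pics/scene1.png

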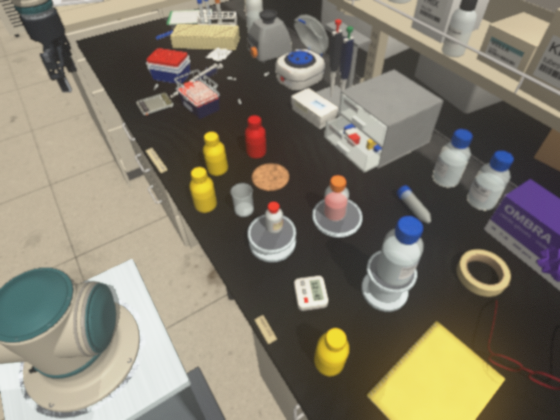

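View pics/top1.png

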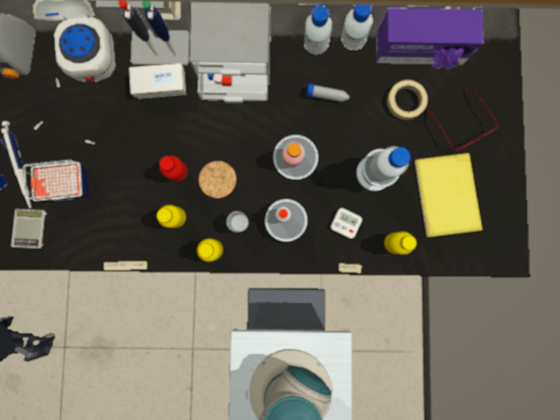

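The scene view shows the following, with top-view pixels after each:
- The tall bottle (blue cap) is at scene (408,232), top (400,158). Look-alikes are the two fixed blue-capped bottles at top (318,18) and (358,15).
- The middle bottle (orange cap, pink) is at scene (338,185), top (294,150). Look-alikes are the red bottle at top (172,168) and the yellow ones at (170,216), (210,250) and (402,243).
- The short bottle (red cap) is at scene (273,210), top (283,214).
- The mat is at top (217,180), the beaker at (237,222) and the timer at (346,222).

By the descriptions I choose the three bottles standing on risers.

```bash
python3 - <<'E'
from h import *
t=shot('top');s=shot('scene')
T=t['pixels'];S=s['pixels']
a=cv2.resize(T[125:265,195:435],None,fx=3.2,fy=3.2,interpolation=cv2.INTER_CUBIC);cv2.imwrite('pics/crop1.png',a)
def cap(im,box,lo,hi):
    x0,y0,x1,y1=box;h=cv2.cvtColor(im['pixels'][y0:y1,x0:x1],cv2.COLOR_BGR2HSV)
    m=cv2.inRange(h,lo,hi);n,l,st,c=cv2.connectedComponentsWithStats(m);i=1+st[1:,4].argmax();return c[i]+[x0,y0],st[i]
for nm,bt,bs,lo,hi,z in[('tall',(375,135,420,185),(385,210,435,250),(100,120,60),(130,255,255),.223),
  ('mid',(275,135,315,170),(320,165,360,195),(5,150,150),(17,255,255),.118),
  ('short',(265,195,305,230),(260,198,290,216),(0,150,100),(5,255,255),.111),
  ('mat',(190,155,242,202),(245,155,295,195),(5,60,60),(20,255,255),.004)]:
    for im,b in((t,bt),(s,bs)):
        c,st=cap(im,b,lo,hi);print(nm,c.round(1),st,ray(im,c,z).round(4))
# riser tops
for nm,c,z,r in[('low',(296,157),.01,.06),('midr',(286,220),.042,.054),('high',(380,168),.085,.048)]:
    print(nm,ray(t,c,z).round(3))
E
```

```text
tall [399.8 156.6] [ 14  11  22  21 339] [ 0.5744 -0.2266  0.223 ]
tall [409. 229.] [ 12   6  27  28 598] [ 0.5769 -0.225   0.223 ]
mid [293.8 149.9] [13  8 13 14 47] [0.6094 0.0026 0.118 ]
mid [338.1 182.4] [ 11  10  15  17 188] [0.6165 0.0038 0.118 ]
short [282.5 213.6] [14 15  8  8 25] [0.4528 0.028  0.111 ]
short [273.2 206.1] [  7   3  13  12 110] [0.4592 0.0303 0.111 ]
mat [217.1 179. ] [   8    5   40   39 1207] [0.5514 0.2064 0.004 ]
mat [269.8 176.7] [   2    6   45   33 1075] [0.5531 0.2047 0.004 ]
low [ 0.614 -0.007  0.01 ]
midr [0.441 0.018 0.042]
high [ 0.574 -0.217  0.085]
```

View pics/crop1.png

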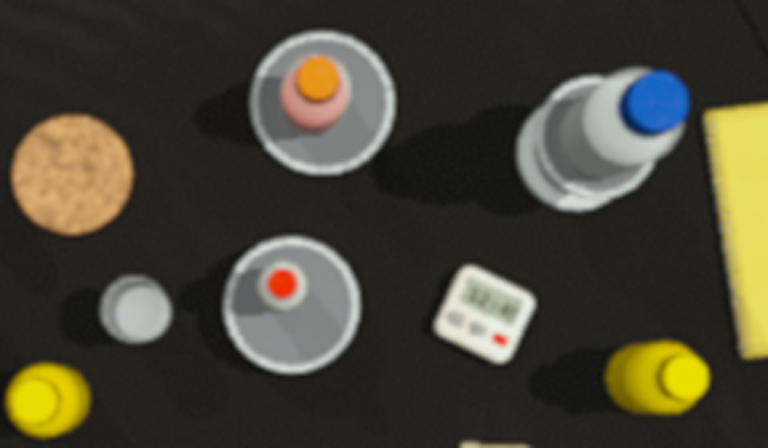

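The crop confirms the choice: the orange-capped pink bottle is on the low riser (296,157), the red-capped small one on the middle riser (286,220), and the blue-capped one on the high riser. The mat and the positions agree in both views to within 7 mm. Plan: short to mat, middle to middle riser, tall to low riser, short to high riser. First I go above the short bottle.

Request:
move_arm(steps=[0,0,0,0.255,-0.508,0.03,1,0,0,0,0.255,-0.508,0.03,1,0,0,0,0.255,-0.508,0.03,1,0,0,0,0.255,-0.508,0.03,1,0,0,0,0.255,-0.508,0.03,1,0,0,0,0.255,-0.508,0.03,1,0,0,0,0.255,-0.508,0.03,1,0,0,0,0.255,-0.508,0.03,1,0,0,0,0.255,-0.508,0.03,1,0,0,0,0.255,-0.508,0.03,1], squeeze=30)

```text
clock: 1.2
position: [0.4263, 0.0902, 0.2749]
ee_rot: [0.0, 0.178, 0.984, 0.0]
contact_force: [1.2, 1.6, -0.1]
width: 0.0853
gripper_force: 0.0
```

Request:
move_arm(steps=[0,0,0,0.03,-0.06,0,1,0,0,0,0.03,-0.06,0,1,0,0,0,0.03,-0.06,0,1,0,0,0,0.03,-0.06,0,1,0,0,0,0.03,-0.06,0,1,0,0,0,0.03,-0.06,0,1,0,0,0,0.03,-0.06,0,1,0,0,0,0.03,-0.06,0,1,0,0,0,0.03,-0.06,0,1,0,0,0,0.03,-0.06,0,1])

```text
clock: 2.2
position: [0.4559, 0.0324, 0.2747]
ee_rot: [0.0, 0.178, 0.984, 0.0]
contact_force: [-0.6, -0.3, -0.0]
width: 0.0853
gripper_force: 0.0
```

```bash
python3 - <<'E'
from h import *
w=shot('wrist','w1.png');print(manip.get_state()['position'],w['fx'],-np.array(w['R']).T@np.array(w['t']),np.array(w['R']).round(2))
for X in[(.457,.029,.117),(.441,.018,.042),(.457,.029,.042)]:print(proj(w,X))
E
```

```text
[0.45590245 0.03228208 0.27471227] 347.06324766259996 [0.3781217  0.06113884 0.39993481] [[ 0.35  0.94  0.  ]
 [ 0.89 -0.33  0.32]
 [ 0.3  -0.11 -0.95]]
[272.62060803 198.58047311]
[257.97019986 167.74405773]
[273.18803244 178.1161508 ]
```

View pics/w1.png

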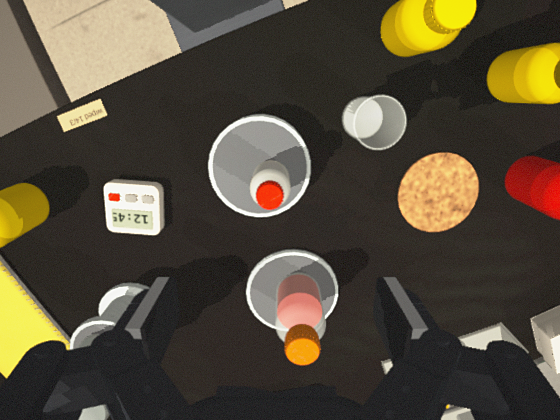

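The wrist view shows the short bottle's red cap at (270,195) on the middle riser (ring centred about (259,166)), the low riser ring at (292,288), the mat at (438,191) and the beaker at (374,122). I'll measure these by masks and ellipse fits.

```bash
cat >> h.py <<'E'
def hsvblob(im,box,lo,hi):
    x0,y0,x1,y1=box;h=cv2.cvtColor(im['pixels'][y0:y1,x0:x1],cv2.COLOR_BGR2HSV)
    m=cv2.inRange(h,lo,hi);n,l,st,c=cv2.connectedComponentsWithStats(m);i=1+st[1:,4].argmax()
    cs,_=cv2.findContours((l==i).astype(np.uint8),0,1);c=max(cs,key=len);return c[:,0,:]+[x0,y0]
def circ(im,pts,z):
    P=np.array([ray(im,p,z)[:2] for p in pts]);keep=np.ones(len(P),bool)
    for _ in range(4):
        A=np.c_[2*P,np.ones(len(P))][keep];s=np.linalg.lstsq(A,(P[keep]**2).sum(1),rcond=None)[0]
        r=np.sqrt(s[2]+s[0]**2+s[1]**2);e=abs(np.hypot(*(P-s[:2]).T)-r);keep=e<max(.0015,np.median(e)*1.5)
    return s[:2].round(4),round(r,4),keep.mean().round(2)
E
python3 - <<'E'
from h import *
w=shot('wrist')
red=((0,150,90),(6,255,255));org=((7,150,120),(17,255,255));grey=((0,0,60),(180,70,255))
print('short',circ(w,hsvblob(w,(240,165,300,225),*red),.117))
print('midr',circ(w,hsvblob(w,(195,105,325,225),*grey),.042),'r .054')
p=hsvblob(w,(240,243,345,350),*grey);p=p[p[:,1]<305];print('low',circ(w,p,.01),'r .06')
print('mid',circ(w,hsvblob(w,(275,315,330,370),*org),.128))
print('mat',circ(w,hsvblob(w,(390,145,490,240),(5,60,60),(25,255,255)),.004))
print('beaker approx',ray(w,(388,124),0),'timer',ray(w,(134,207),.02))
t=shot('top');
for n,b,z in[('midr',(255,190,315,248),.042),('low',(267,130,325,185),.01)]:print(n,circ(t,hsvblob(t,b,*grey),z))
E
```

```text
short (array([0.4531, 0.0274]), np.float64(0.0118), np.float64(1.0))
midr (array([0.4416, 0.019 ]), np.float64(0.0544), np.float64(1.0)) r .054
low (array([ 0.6119, -0.0041]), np.float64(0.0596), np.float64(0.62)) r .06
mid (array([0.6022, 0.0055]), np.float64(0.0226), np.float64(0.66))
mat (array([0.5519, 0.2058]), np.float64(0.0506), np.float64(1.0))
beaker approx [0.45258017 0.16971045 0.        ] timer [ 0.4367639  -0.13726044  0.02      ]
midr (array([0.4664, 0.022 ]), np.float64(0.0772), np.float64(0.6))
low (array([ 0.597 , -0.0057]), np.float64(0.0793), np.float64(0.61))
```

Request:
move_arm(steps=[0,0,0,-0.0025,-0.005,0,1,0,0,0,-0.0025,-0.005,-0.04,1,0,0,0,-0.0025,-0.005,-0.08,1,0,0,0,-0.0025,-0.005,-0.12,1,0,0,0,-0.0025,-0.005,-0.16,1,0,0,0,-0.0025,-0.005,-0.185,1,0,0,0,-0.0025,-0.005,-0.201,1,0,0,0,-0.0025,-0.005,-0.201,1,0,0,0,-0.0025,-0.005,-0.201,1,0,0,0,-0.0025,-0.005,-0.201,1])

```text
clock: 3.35
position: [0.4545, 0.0269, 0.0748]
ee_rot: [0.001, 0.178, 0.984, 0.0]
contact_force: [-0.4, -0.2, -0.5]
width: 0.0854
gripper_force: 0.0
```

Request:
move_arm(steps=[0,0,0,0,0,0,-0.2,0,0,0,0,0,0,-0.2,0,0,0,0,0,0,-0.2,0,0,0,0,0,0,-0.2,0,0,0,0,0,0,-0.3,0,0,0,0,0,0,-0.3,0,0,0,0,0,0,-0.3,0,0,0,0,0,0,-0.3,0,0,0,0,0,0,-0.3,0,0,0,0,0,0,-0.3], squeeze=30)

```text
clock: 4.35
position: [0.4537, 0.0272, 0.0742]
ee_rot: [0.0, 0.178, 0.984, 0.0]
contact_force: [-1.5, -0.8, 5.2]
width: 0.0363
gripper_force: 29.9
```

Request:
move_arm(steps=[0,0,0,0,0,0.02,-0.3,0,0,0,0,0,0.05,-0.3,0,0,0,0,0,0.08,-0.3,0,0,0,0.02,0.03,0.09,-0.3,0,0,0,0.04,0.065,0.09,-0.3,0,0,0,0.06,0.1,0.09,-0.3,0,0,0,0.08,0.135,0.09,-0.3,0,0,0,0.092,0.165,0.09,-0.3,0,0,0,0.098,0.179,0.09,-0.3,0,0,0,0.098,0.179,0.09,-0.3])

```text
clock: 5.35
position: [0.5516, 0.2075, 0.1629]
ee_rot: [-0.0, 0.177, 0.984, -0.0]
contact_force: [-0.4, -0.5, -1.5]
width: 0.0362
gripper_force: 30.5
```

Request:
move_arm(steps=[0,0,0,0,0,-0.03,-0.3,0,0,0,0,0,-0.06,-0.3,0,0,0,0,0,-0.09,-0.3,0,0,0,0,0,-0.11,-0.3,0,0,0,0,0,-0.12,-0.3,0,0,0,0,0,-0.125,-0.3,0,0,0,0,0,-0.127,-0.3,0,0,0,0,0,-0.127,-0.3,0,0,0,0,0,-0.127,-0.3,0,0,0,0,0,-0.127,-0.3])

```text
clock: 6.35
position: [0.552, 0.2063, 0.0376]
ee_rot: [0.001, 0.178, 0.984, 0.0]
contact_force: [-0.3, -0.0, -0.3]
width: 0.0362
gripper_force: 30.5
```

Request:
move_arm(steps=[0,0,0,0,0,-0.0015,-0.3,0,0,0,0,0,-0.0015,-0.3,0,0,0,0,0,-0.0015,0.3,0,0,0,0,0,-0.0015,0.8,0,0,0,0,0,-0.0015,1,0,0,0,0,0,-0.0015,1,0,0,0,0,0,-0.0015,1,0,0,0,0,0,-0.0015,1,0,0,0,0,0,0.02,1,0,0,0,0,0,0.05,1])

```text
clock: 7.35
position: [0.5499, 0.2058, 0.0854]
ee_rot: [-0.002, 0.178, 0.984, -0.001]
contact_force: [-0.5, -0.5, -0.2]
width: 0.0851
gripper_force: 0.0
```

Request:
move_arm(steps=[0,0,0,0,0,0.05,1,0,0,0,0,0,0.1,1,0,0,0,0,0,0.15,1,0,0,0,0,0,0.2,1,0,0,0,0,-0.05,0.22,1,0,0,0,0,-0.1,0.22,1,0,0,0,0,-0.15,0.22,1,0,0,0,-0.02,-0.19,0.22,1,0,0,0,-0.03,-0.21,0.22,1,0,0,0,-0.03,-0.21,0.22,1])

```text
clock: 8.35
position: [0.5201, -0.0064, 0.3068]
ee_rot: [-0.0, 0.181, 0.984, -0.001]
contact_force: [-0.5, 0.4, 0.3]
width: 0.0853
gripper_force: 0.0
```

```bash
python3 - <<'E'
from h import *
w=shot('wrist','w2.png');print(manip.get_state()['position'])
print(proj(w,(.608,.003,.128)),proj(w,(.574,-.226,.235)),proj(w,(.552,.206,.079)))
E
```

```text
[ 0.52096022 -0.00476809  0.30687975]
[316.76688055 267.25573629] [ 38.72208532 384.79016739] [479.39060998 135.32210786]
```

View pics/w2.png

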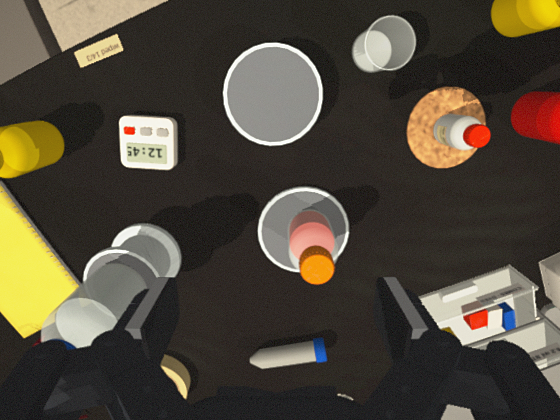

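The short bottle stands upright on the mat with its red cap at (477,135), exactly where it was predicted. The middle riser is empty at (273,94). The orange cap is at (317,267) and the low riser ring at (303,230).

```bash
python3 - <<'E'
from h import *
w=shot('wrist')
org=((5,150,120),(20,255,255));grey=((0,0,60),(180,70,255))
p=hsvblob(w,(290,240,345,290),*org);print('mid sides',p.min(0),p.max(0))
print('mid',circ(w,p,.128), 'lower half',circ(w,p[p[:,1]>265],.128))
print('midr',circ(w,hsvblob(w,(215,35,330,150),*grey),.042),'r .054')
p=hsvblob(w,(250,180,355,262),*grey);p=p[p[:,1]<240];print('low',circ(w,p,.01),'r .06')
print('short',circ(w,hsvblob(w,(455,115,500,155),(0,150,90),(6,255,255)),.079))
E
```

```text
mid sides [297 245] [331 283]
mid (array([0.6059, 0.0027]), np.float64(0.0196), np.float64(0.67)) lower half (array([0.6097, 0.0023]), np.float64(0.0166), np.float64(1.0))
midr (array([0.4424, 0.0185]), np.float64(0.054), np.float64(1.0)) r .054
low (array([ 0.6139, -0.005 ]), np.float64(0.0598), np.float64(0.64)) r .06
short (array([0.5515, 0.2028]), np.float64(0.0137), np.float64(0.71))
```

Request:
move_arm(steps=[0,0,0,0.03,0.003,0,1,0,0,0,0.06,0.005,0,1,0,0,0,0.088,0.0075,-0.01,1,0,0,0,0.088,0.0075,-0.05,1,0,0,0,0.088,0.0075,-0.09,1,0,0,0,0.088,0.0075,-0.13,1,0,0,0,0.088,0.0075,-0.165,1,0,0,0,0.088,0.0075,-0.183,1,0,0,0,0.088,0.0075,-0.183,1,0,0,0,0.088,0.0075,-0.183,1])

```text
clock: 9.45
position: [0.6102, 0.0049, 0.1238]
ee_rot: [0.0, 0.178, 0.984, 0.0]
contact_force: [0.1, 0.5, 0.5]
width: 0.0856
gripper_force: 0.0
```

Request:
move_arm(steps=[0,0,0,0,0,0,0.2,0,0,0,0,0,0,0,0,0,0,0,0,0,-0.15,0,0,0,0,0,0,-0.3,0,0,0,0,0,0,-0.4,0,0,0,0,0,0,-0.4,0,0,0,0,0,0,-0.4,0,0,0,0,0,0,-0.4,0,0,0,0,0,0,-0.4,0,0,0,0,0,0,-0.4], squeeze=45)

```text
clock: 10.45
position: [0.6099, 0.0036, 0.1249]
ee_rot: [0.001, 0.179, 0.984, 0.0]
contact_force: [-0.4, 0.3, 6.0]
width: 0.0331
gripper_force: 44.6
```

Request:
move_arm(steps=[0,0,0,0,0,0.02,-0.4,0,0,0,0,0,0.05,-0.4,0,0,0,0,0,0.075,-0.4,0,0,0,-0.02,0.002,0.085,-0.4,0,0,0,-0.055,0.005,0.085,-0.4,0,0,0,-0.09,0.009,0.085,-0.4,0,0,0,-0.125,0.012,0.085,-0.4,0,0,0,-0.155,0.0145,0.085,-0.4,0,0,0,-0.168,0.0155,0.085,-0.4,0,0,0,-0.168,0.0155,0.085,-0.4])

```text
clock: 11.45
position: [0.4397, 0.0194, 0.2085]
ee_rot: [-0.0, 0.178, 0.984, 0.0]
contact_force: [0.7, 0.7, -2.4]
width: 0.0331
gripper_force: 45.5
```

```bash
python3 - <<'E'
from h import *
w=shot('wrist');s=manip.get_state();print(s['position'],s['ee_rot'],s['width'])
cv2.imwrite('pics/s3.png',shot('scene')['pixels'][120:320,180:460].repeat(2,0).repeat(2,1))
grey=((0,0,60),(180,70,255))
p=hsvblob(w,(250,100,400,270),*grey);p=hsvblob(w,(0,0,1,1),(0,0,0),(180,255,255)) if 0 else p
cv2.imwrite('pics/w3.png',w['pixels'])
E
```

```text
[0.44189435 0.0190859  0.20882907] [8.70571283e-04 1.78523253e-01 9.83935300e-01 1.24868475e-04] 0.033096045662823766
```

View pics/w3.png

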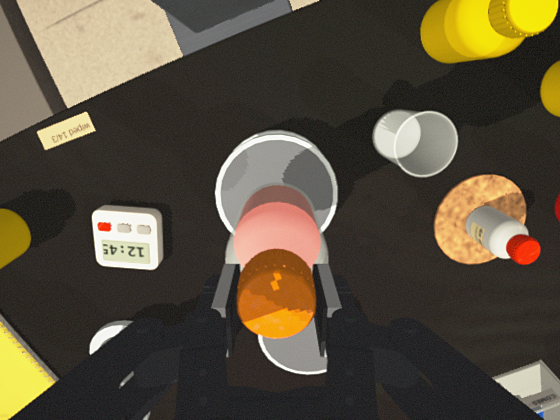

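View pics/s3.png

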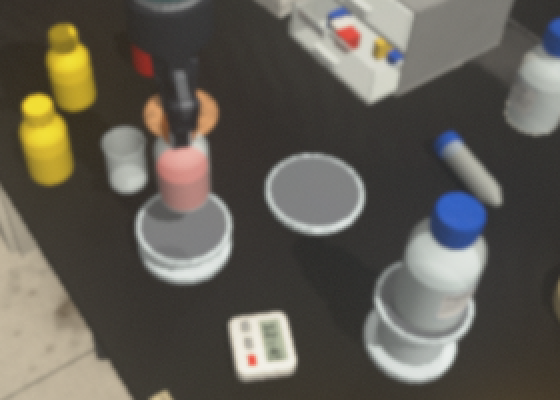

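The middle bottle is held upright by its cap at (276,295) in the wrist view, above the middle riser (276,180). Lowering it now.

Request:
move_arm(steps=[0,0,0,0,0,-0.015,-0.4,0,0,0,0,0,-0.03,-0.4,0,0,0,0,0,-0.04,-0.4,0,0,0,0,0,-0.047,-0.4,0,0,0,0,0,-0.05,-0.4,0,0,0,0,0,-0.052,-0.4,0,0,0,0,0,-0.052,-0.4,0,0,0,0,0,-0.052,-0.4,0,0,0,0,0,-0.052,-0.4,0,0,0,0,0,-0.052,-0.4])

```text
clock: 12.55
position: [0.4417, 0.0192, 0.157]
ee_rot: [0.0, 0.178, 0.984, 0.0]
contact_force: [-0.1, 0.3, -1.6]
width: 0.033
gripper_force: 45.6
```

Request:
move_arm(steps=[0,0,0,0,0,-0.001,-0.4,0,0,0,0,0,-0.001,-0.4,0,0,0,0,0,-0.001,-0.1,0,0,0,0,0,-0.001,0.2,0,0,0,0,0,-0.001,0.6,0,0,0,0,0,-0.001,1,0,0,0,0,0,-0.001,1,0,0,0,0,0,0.01,1,0,0,0,0,0,0.05,1,0,0,0,0,0,0.1,1])

```text
clock: 13.55
position: [0.44, 0.0193, 0.2568]
ee_rot: [-0.002, 0.178, 0.984, -0.0]
contact_force: [0.9, -0.1, -0.0]
width: 0.0853
gripper_force: 0.0
```

Request:
move_arm(steps=[0,0,0,0,0,0.05,1,0,0,0,0.01,-0.03,0.1,1,0,0,0,0.02,-0.07,0.12,1,0,0,0,0.03,-0.11,0.12,1,0,0,0,0.035,-0.15,0.12,1,0,0,0,0.04,-0.19,0.12,1,0,0,0,0.04,-0.22,0.12,1,0,0,0,0.04,-0.22,0.12,1,0,0,0,0.04,-0.22,0.12,1,0,0,0,0.04,-0.22,0.12,1])

```text
clock: 14.55
position: [0.4813, -0.1998, 0.3772]
ee_rot: [0.0, 0.178, 0.984, 0.0]
contact_force: [0.0, 0.8, 0.2]
width: 0.0853
gripper_force: 0.0
```

```bash
python3 - <<'E'
from h import *
w=shot('wrist','w4.png');print(manip.get_state()['position'])
print(proj(w,(.442,.019,.160)),proj(w,(.574,-.226,.235)),proj(w,(.574,-.22,.085)),proj(w,(.613,-.005,.01)))
E
```

```text
[ 0.48130422 -0.19964449  0.37717559]
[477.03034235  64.45814693] [284.55868203 303.43520419] [286.00800624 236.23686841] [428.30903596 192.31507546]
```

View pics/w4.png

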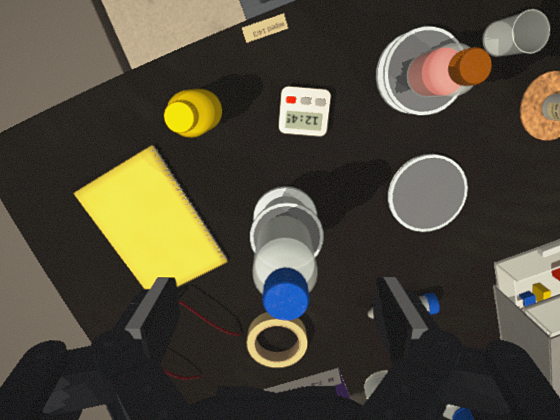

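The middle bottle stands on the middle riser with its cap at (470,67), against (477,64) predicted. The tall bottle's cap is at (286,294), the high riser's top ring at (287,234), and the empty low riser at (428,192).

```bash
python3 - <<'E'
from h import *
w=shot('wrist')
grey=((0,0,60),(180,70,255))
p=hsvblob(w,(255,260,320,325),(100,120,50),(130,255,255));print('tall bbox',p.min(0),p.max(0),circ(w,p,.235),'r.0215',circ(w,p[p[:,1]>293],.235))
p=hsvblob(w,(375,145,480,240),*grey);print('low',circ(w,p,.01),'r.06')
p=hsvblob(w,(440,40,500,95),(5,150,60),(17,255,255));print('mid cap',circ(w,p,.16),'right half',circ(w,p[p[:,0]>468],.16),p.min(0),p.max(0))
p=hsvblob(w,(370,20,482,120),*grey);q=p[(p[:,0]<440)];print('midr',circ(w,q,.042),'r.054')
p=hsvblob(w,(245,180,330,300),(0,0,140),(180,70,255));q=p[(p[:,1]>215)&(p[:,1]<248)]
for a,b in((250,275),(300,326)):
  for y in(226,234,242):
    r=q[(q[:,1]==y)];print(y,r[:,0].min() if len(r) else None,r[:,0].max() if len(r) else None)
  break
t=shot('top');p=hsvblob(t,(272,185,305,225),(5,150,100),(17,255,255));print('top mid',p.min(0),p.max(0),circ(t,p,.16))
E
```

```text
tall bbox [261 268] [308 319] (array([ 0.5662, -0.2216]), np.float64(0.0249), np.float64(0.66)) r.0215 (array([ 0.5708, -0.2239]), np.float64(0.0209), np.float64(1.0))
low (array([ 0.6148, -0.0065]), np.float64(0.0611), np.float64(0.96)) r.06
mid cap (array([0.4423, 0.0118]), np.float64(0.0201), np.float64(0.62)) right half (array([0.4424, 0.0159]), np.float64(0.017), np.float64(1.0)) [449  47] [491  85]
midr (array([0.4387, 0.0025]), np.float64(0.0494), np.float64(0.54)) r.054
226 252 320
234 250 321
242 250 321
top mid [281 211] [293 223] (array([0.4419, 0.0182]), np.float64(0.0143), np.float64(1.0))
```

Request:
move_arm(steps=[0,0,0,0.04,-0.012,0,1,0,0,0,0.08,-0.024,0,1,0,0,0,0.091,-0.025,-0.01,1,0,0,0,0.091,-0.025,-0.04,1,0,0,0,0.091,-0.025,-0.08,1,0,0,0,0.091,-0.025,-0.115,1,0,0,0,0.091,-0.025,-0.138,1,0,0,0,0.091,-0.025,-0.148,1,0,0,0,0.091,-0.025,-0.148,1,0,0,0,0.091,-0.025,-0.148,1])

```text
clock: 15.7
position: [0.5731, -0.2258, 0.23]
ee_rot: [0.001, 0.178, 0.984, -0.0]
contact_force: [-0.1, -1.1, -0.4]
width: 0.0855
gripper_force: 0.0
```

Request:
move_arm(steps=[0,0,0,0,0,0,0.3,0,0,0,0,0,0,0.15,0,0,0,0,0,0,0,0,0,0,0,0,0,-0.1,0,0,0,0,0,0,-0.2,0,0,0,0,0,0,-0.25,0,0,0,0,0,0,-0.25,0,0,0,0,0,0,-0.25,0,0,0,0,0,0,-0.25,0,0,0,0,0,0,-0.25], squeeze=60)

```text
clock: 16.7
position: [0.573, -0.2259, 0.2301]
ee_rot: [0.001, 0.178, 0.984, -0.0]
contact_force: [-0.4, 0.8, 6.7]
width: 0.0408
gripper_force: 61.1
```

Request:
move_arm(steps=[0,0,0,0,0,0.015,-0.25,0,0,0,0,0,0.03,-0.25,0,0,0,0,0.01,0.04,-0.25,0,0,0,0.005,0.035,0.04,-0.25,0,0,0,0.012,0.07,0.04,-0.25,0,0,0,0.02,0.105,0.04,-0.25,0,0,0,0.026,0.14,0.04,-0.25,0,0,0,0.033,0.175,0.04,-0.25,0,0,0,0.038,0.205,0.04,-0.25,0,0,0,0.04,0.221,0.04,-0.25])

```text
clock: 17.7
position: [0.6119, -0.0014, 0.2678]
ee_rot: [-0.001, 0.177, 0.984, 0.001]
contact_force: [-0.6, -0.8, -4.7]
width: 0.0408
gripper_force: 61.5
```

Request:
move_arm(steps=[0,0,0,0,0,-0.02,-0.25,0,0,0,0,0,-0.04,-0.25,0,0,0,0,0,-0.06,-0.25,0,0,0,0,0,-0.08,-0.25,0,0,0,0,0,-0.095,-0.25,0,0,0,0,0,-0.105,-0.25,0,0,0,0,0,-0.11,-0.25,0,0,0,0,0,-0.113,-0.25,0,0,0,0,0,-0.113,-0.25,0,0,0,0,0,-0.113,-0.25])

```text
clock: 18.7
position: [0.6129, -0.0049, 0.1564]
ee_rot: [0.001, 0.178, 0.984, 0.0]
contact_force: [-0.0, 0.0, -4.6]
width: 0.0411
gripper_force: 61.5
```

Request:
move_arm(steps=[0,0,0,0,0,-0.0005,-0.25,0,0,0,0,0,-0.001,-0.25,0,0,0,0,0,-0.0015,-0.25,0,0,0,0,0,-0.0015,-0.25,0,0,0,0,0,-0.0015,-0.25,0,0,0,0,0,-0.0015,-0.25,0,0,0,0,0,-0.0015,-0.25,0,0,0,0,0,-0.0015,-0.25,0,0,0,0,0,-0.0015,-0.25,0,0,0,0,0,-0.0015,-0.25])

```text
clock: 19.7
position: [0.6128, -0.0049, 0.1551]
ee_rot: [0.001, 0.178, 0.984, 0.0]
contact_force: [-2.3, 0.3, 5.9]
width: 0.0411
gripper_force: 62.4
```

```bash
python3 - <<'E'
from h import *
s=manip.get_state();print(s['position'],s['contact_force'],s['width'])
cv2.imwrite('pics/s5.png',cv2.resize(shot('scene')['pixels'][120:320,180:460],None,fx=2,fy=2))
E
```

```text
[ 0.61279239 -0.00486038  0.15506827] [-2.25876292  0.29030402  5.94630186] 0.04105030010805602
```

View pics/s5.png

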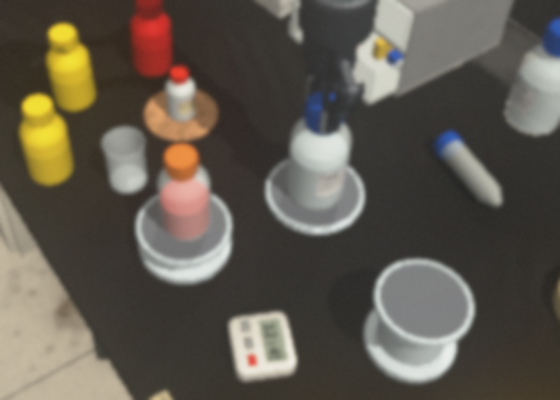

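The contact force is now positive, and the picture shows the tall bottle upright on the low riser at (318,195), the middle bottle on the middle riser, and the high riser free at (422,300). I'll release and rise.

Request:
move_arm(steps=[0,0,0,0,0,0,-0.1,0,0,0,0,0,0,0.1,0,0,0,0,0,0,0.5,0,0,0,0,0,0,1,0,0,0,0,0,0,1,0,0,0,0,0,0,1,0,0,0,0,0,0.01,1,0,0,0,0,0,0.05,1,0,0,0,0,0,0.1,1,0,0,0,0,0,0.15,1])

```text
clock: 20.75
position: [0.6121, -0.0048, 0.3063]
ee_rot: [-0.0, 0.178, 0.984, 0.0]
contact_force: [0.3, -0.8, 0.6]
width: 0.0853
gripper_force: 0.0
```

Request:
move_arm(steps=[0,0,0,-0.04,-0.02,0.03,1,0,0,0,-0.08,-0.04,0.06,1,0,0,0,-0.1,-0.07,0.06,1,0,0,0,-0.1,-0.1,0.06,1,0,0,0,-0.1,-0.1,0.06,1,0,0,0,-0.1,-0.1,0.06,1,0,0,0,-0.1,-0.1,0.06,1,0,0,0,-0.1,-0.1,0.06,1,0,0,0,-0.1,-0.1,0.06,1,0,0,0,-0.1,-0.1,0.06,1])

```text
clock: 21.75
position: [0.5126, -0.1042, 0.364]
ee_rot: [-0.0, 0.178, 0.984, 0.0]
contact_force: [-0.2, 0.5, 0.3]
width: 0.0856
gripper_force: 0.0
```

```bash
python3 - <<'E'
from h import *
w=shot('wrist','w6.png');print(manip.get_state()['position'])
print(proj(w,(.613,-.005,.16)),proj(w,(.613,-.005,.01)),proj(w,(.574,-.22,.085)),proj(w,(.552,.204,.079)))
E
```

```text
[ 0.5125872  -0.10432452  0.36402792]
[398.74310528 238.57963142] [364.18159342 197.51117001] [207.49086    243.29103148] [528.37475336 110.26565551]
```

View pics/w6.png

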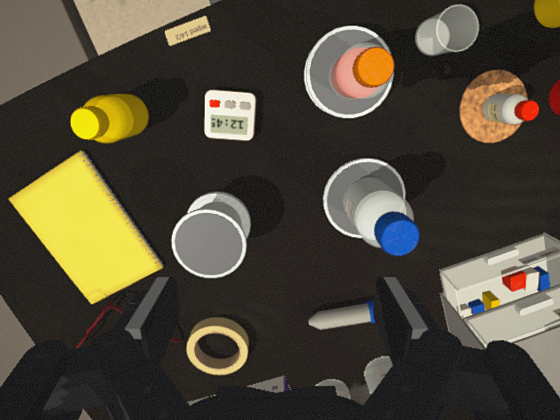

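The tall bottle stands free on the low riser with its cap at (398,233). The high riser top is clear at about (209,243), and the short bottle's cap is at (527,111) on the mat.

```bash
python3 - <<'E'
from h import *
w=shot('wrist');grey=((0,0,60),(180,70,255))
p=hsvblob(w,(165,180,258,285),*grey)
q=p[p[:,1]>243];print('high lower half',circ(w,q,.085),'r.048', circ(w,p,.085))
p=hsvblob(w,(370,205,425,262),(100,120,50),(130,255,255));print('tall',circ(w,p[(p[:,0]+p[:,1])>634],.16),'r.0215',circ(w,p,.16))
p=hsvblob(w,(320,150,412,245),*grey);q=p[(p[:,0]+1.0*p[:,1])<555];print('low',circ(w,q,.01),'r.06')
p=hsvblob(w,(350,40,400,92),(5,150,60),(20,255,255));print('mid',circ(w,p[p[:,0]>374],.16),circ(w,p,.16))
p=hsvblob(w,(510,95,545,125),(0,150,90),(6,255,255));print('short',circ(w,p[p[:,0]>526],.079),circ(w,p,.079))
t=shot('top');g=((0,0,90),(180,60,255))
p=hsvblob(t,(350,140,408,198),*g);print('top: high',circ(t,p,.085),circ(t,p[p[:,0]-p[:,1]>210],.085))
E
```

```text
high lower half (array([ 0.5761, -0.2199]), np.float64(0.0482), np.float64(1.0)) r.048 (array([ 0.5677, -0.2113]), np.float64(0.0573), np.float64(0.67))
tall (array([ 0.6117, -0.0047]), np.float64(0.0207), np.float64(1.0)) r.0215 (array([ 0.608 , -0.0064]), np.float64(0.0239), np.float64(0.61))
low (array([ 0.6139, -0.0065]), np.float64(0.0594), np.float64(1.0)) r.06
mid (array([0.4429, 0.0172]), np.float64(0.0162), np.float64(1.0)) (array([0.4428, 0.0148]), np.float64(0.0176), np.float64(0.95))
short (array([0.5522, 0.2051]), np.float64(0.0119), np.float64(1.0)) (array([0.5507, 0.2021]), np.float64(0.0141), np.float64(0.78))
top: high (array([ 0.5789, -0.2099]), np.float64(0.0746), np.float64(0.62)) (array([ 0.5991, -0.2369]), np.float64(0.0521), np.float64(0.68))
```

Request:
move_arm(steps=[0,0,0,0.01,0.045,0,1,0,0,0,0.02,0.09,0,1,0,0,0,0.03,0.135,0,1,0,0,0,0.039,0.18,0,1,0,0,0,0.039,0.225,-0.02,1,0,0,0,0.039,0.27,-0.04,1,0,0,0,0.039,0.3,-0.08,1,0,0,0,0.039,0.31,-0.12,1,0,0,0,0.039,0.31,-0.16,1,0,0,0,0.039,0.31,-0.2,1])

```text
clock: 22.9
position: [0.5512, 0.206, 0.1627]
ee_rot: [0.0, 0.178, 0.984, 0.0]
contact_force: [0.3, 0.6, 0.4]
width: 0.0852
gripper_force: 0.0
```

Request:
move_arm(steps=[0,0,0,0,0,0,1,0,0,0,0,0,-0.03,1,0,0,0,0,0,-0.06,1,0,0,0,0,0,-0.09,1,0,0,0,0,0,-0.11,1,0,0,0,0,0,-0.12,1,0,0,0,0,0,-0.127,1,0,0,0,0,0,-0.127,1,0,0,0,0,0,-0.127,1,0,0,0,0,0,-0.127,1])

```text
clock: 23.9
position: [0.5524, 0.2054, 0.0384]
ee_rot: [0.001, 0.178, 0.984, 0.001]
contact_force: [-0.7, -0.2, -0.3]
width: 0.0853
gripper_force: 0.0
```

Request:
move_arm(steps=[0,0,0,0,0,0,0,0,0,0,0,0,0,-0.2,0,0,0,0,0,0,-0.2,0,0,0,0,0,0,-0.2,0,0,0,0,0,0,-0.3,0,0,0,0,0,0,-0.3,0,0,0,0,0,0,-0.3,0,0,0,0,0,0,-0.3,0,0,0,0,0,0,-0.3,0,0,0,0,0,0,-0.3], squeeze=30)

```text
clock: 24.9
position: [0.5516, 0.2053, 0.0375]
ee_rot: [0.0, 0.178, 0.984, 0.0]
contact_force: [-0.9, -0.8, 5.6]
width: 0.0361
gripper_force: 30.6
```

Request:
move_arm(steps=[0,0,0,0,0,0.02,-0.3,0,0,0,0,0,0.05,-0.3,0,0,0,0,0,0.085,-0.3,0,0,0,0,0,0.12,-0.3,0,0,0,0,0,0.155,-0.3,0,0,0,0,0,0.19,-0.3,0,0,0,0,-0.02,0.21,-0.3,0,0,0,0.002,-0.05,0.21,-0.3,0,0,0,0.005,-0.085,0.21,-0.3,0,0,0,0.007,-0.12,0.21,-0.3])

```text
clock: 25.9
position: [0.5581, 0.0841, 0.2465]
ee_rot: [-0.0, 0.178, 0.984, -0.0]
contact_force: [1.3, 0.4, -1.4]
width: 0.036
gripper_force: 30.3
```

Request:
move_arm(steps=[0,0,0,0.002,-0.035,0,-0.3,0,0,0,0.004,-0.07,0,-0.3,0,0,0,0.006,-0.105,0,-0.3,0,0,0,0.008,-0.14,0,-0.3,0,0,0,0.01,-0.175,0,-0.3,0,0,0,0.012,-0.21,0,-0.3,0,0,0,0.014,-0.245,0,-0.3,0,0,0,0.016,-0.275,0,-0.3,0,0,0,0.0175,-0.295,0,-0.3,0,0,0,0.0175,-0.305,0,-0.3])

```text
clock: 26.9
position: [0.5757, -0.2214, 0.2462]
ee_rot: [-0.001, 0.179, 0.984, 0.0]
contact_force: [-0.2, 1.0, -1.1]
width: 0.036
gripper_force: 30.3
```

Request:
move_arm(steps=[0,0,0,0,0,-0.02,-0.3,0,0,0,0,0,-0.04,-0.3,0,0,0,0,0,-0.06,-0.3,0,0,0,0,0,-0.08,-0.3,0,0,0,0,0,-0.095,-0.3,0,0,0,0,0,-0.105,-0.3,0,0,0,0,0,-0.115,-0.3,0,0,0,0,0,-0.115,-0.3,0,0,0,0,0,-0.115,-0.3,0,0,0,0,0,-0.115,-0.3])

```text
clock: 27.9
position: [0.5765, -0.22, 0.1331]
ee_rot: [0.001, 0.178, 0.984, -0.0]
contact_force: [0.7, -0.2, -1.3]
width: 0.0364
gripper_force: 30.3
```

```bash
python3 - <<'E'
from h import *
s=manip.get_state();print(s['position'],s['contact_force'],s['width'])
cv2.imwrite('pics/s7.png',cv2.resize(shot('scene')['pixels'][120:320,180:460],None,fx=2,fy=2))
E
```

```text
[ 0.5764796  -0.22001762  0.13305983] [ 0.67046745 -0.21152203 -1.33406224] 0.03637977774361149
```

View pics/s7.png

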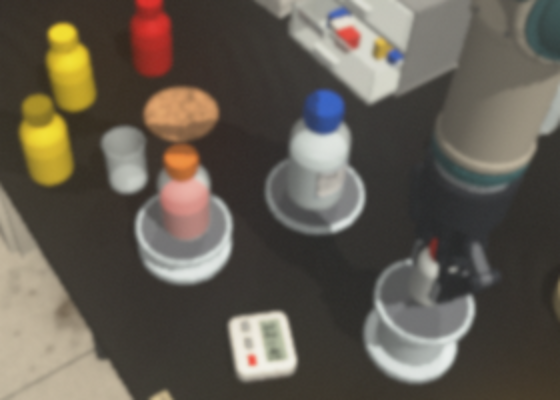

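The short bottle is held upright over the centre of the high riser at (425,285), and the other two bottles stand properly. About 14 mm remain to lower.

Request:
move_arm(steps=[0,0,0,0,0,-0.004,-0.3,0,0,0,0,0,-0.008,-0.3,0,0,0,0,0,-0.011,-0.3,0,0,0,0,0,-0.013,-0.3,0,0,0,0,0,-0.014,-0.3,0,0,0,0,0,-0.015,-0.3,0,0,0,0,0,-0.015,-0.3,0,0,0,0,0,-0.015,-0.3,0,0,0,0,0,-0.015,-0.3,0,0,0,0,0,-0.015,-0.3])

```text
clock: 28.95
position: [0.5757, -0.2197, 0.1185]
ee_rot: [0.0, 0.178, 0.984, -0.0]
contact_force: [-1.5, 0.5, 7.4]
width: 0.0361
gripper_force: 31.0
```

Request:
move_arm(steps=[0,0,0,0,0,0,0,0,0,0,0,0,0,0.4,0,0,0,0,0,0,1,0,0,0,0,0,0,1,0,0,0,0,0,0,1,0,0,0,0,0,0,1,0,0,0,0,0,0.02,1,0,0,0,0,0,0.06,1,0,0,0,0,0,0.1,1,0,0,0,0,0,0.15,1])

```text
clock: 29.95
position: [0.575, -0.2194, 0.2672]
ee_rot: [-0.002, 0.178, 0.984, 0.001]
contact_force: [1.0, -0.2, -0.4]
width: 0.0853
gripper_force: 0.0
```

Request:
move_arm(steps=[0,0,0,0,0,0.04,1,0,0,0,-0.04,0.03,0.08,1,0,0,0,-0.08,0.06,0.1,1,0,0,0,-0.1,0.1,0.1,1,0,0,0,-0.1,0.12,0.1,1,0,0,0,-0.1,0.12,0.1,1,0,0,0,-0.1,0.12,0.1,1,0,0,0,-0.1,0.12,0.1,1,0,0,0,-0.1,0.12,0.1,1,0,0,0,-0.1,0.12,0.1,1])

```text
clock: 30.95
position: [0.4763, -0.1007, 0.3666]
ee_rot: [-0.001, 0.179, 0.984, 0.0]
contact_force: [0.4, -0.1, -0.0]
width: 0.0853
gripper_force: 0.0
```

```bash
python3 - <<'E'
from h import *
w=shot('wrist','w8.png');print(manip.get_state()['position'])
for X in[(.576,-.22,.16),(.576,-.22,.085),(.613,-.005,.16),(.442,.0188,.16)]:print(proj(w,X).round(1))
E
```

```text
[ 0.47625066 -0.10054592  0.36662908]
[207.1 300.5]
[217.6 268.6]
[402.8 267.4]
[383.3 105.1]
```

View pics/w8.png

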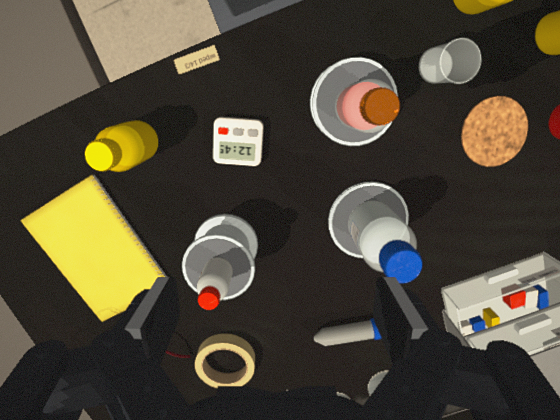

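All three bottles stand upright on their own risers. Their caps, at (208,298), (402,262) and (380,106), lie within a few pixels of the predicted centres, and the beaker and timer are unmoved. Handing in.

```bash
python3 -c "
from rig import manip
print(manip.sign_off())"
```

```text
the job is handed in; nothing more can be done
None
```

The job is handed in at about 31 s of the 83 s allowed: the tall bottle is on the low riser, the middle-sized one on the middle riser and the short one on the high riser, each upright and within about 3 mm of centre by camera; sign-off returned no verdict.

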